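Index the plaster rosette one hole towards the lamp

ROBOT

A 6-joint arm with a two-finger parallel gripper is mounted at the origin on the work surface. World frame = base frame: x ahead of the robot, y to its left, z up, the work surface at z = 0. Lengths are in m, angles in degrees, forces in N, time in s.
With the tool pointing down it reaches from about 0.3 to 1 m from the base axis. Payload 5.1 kg.
Tool frame: the origin (TCP) lies midway between the tips of the shut fingers; the grasp point (between the pads) lies 19 mm behind it; z points along the fingers, y is the line along which they close (so a half turn about z gives the same grasp; the last joint's range is limited). The gripper opens to 95 mm and grips with 3 to 60 N. Pads are 20 mm wide; open, the fingers measure 119 mm over their backs; the gripper's body (75 mm by 180 mm) begins 59 mm behind the grasp point.
Start: joints at [65.627, 7.093, 94.555, -0, 78.352, -4.733], TCP at [0.219, 0.612, 0.215] pointing down, gripper open.
Joint ranges: [-149.61, 149.61], [-58.7, 133.49], [1.44, 155.28], [-77.14, 257.14], [18.33, 153.61], [-166.67, 166.67]. Speed limits (degrees/s): [147.25, 147.25, 180, 180, 180, 180].

INTERFACE

Orientations are given as a 3x3 rotation matrix whose columns are the frame's x, y, z axes.
In Python, from cell import env gives the robot as it stands.
- The arm moves only by the tool apply_moves, never from a script. Its argument "motion" is a list that holds one entry, the list of rows, each a list of 5 numbers: the finger opening in m, from 0 to 0.0951, then the shift along the world's x, y, z in m, then the turn about the world's z in rad. A call has 1 to 5 rows; each row is the pose to reach, as a shift and turn from the pose commanded when the call began; what a row does not reach only later rows make up. A row lasts 1/8 s, in which the tool goes at most 62.5 mm and 10.7 degrees, less where a joint would pass 70% of its speed; a pose out of reach is approached as far as the arm can. A call with a gripper value outside its range is refused whole. The fingers move at their own pace and stop on an object; "newtons" is the grip in N (left out, the last holds). Time passes only in rows, so rows that repeat a pose let the fingers close. It gives the time, the measured TCP pose, the force, the opening and the grip force at its end, in the units of the state.
- env.sense(): the state, without advancing time (a new reading comes with each control period).
- env.read_camera(name): name is "scene" or "top" or "wrist"; returns (picture, depth): 480x640x3 uint8, blue, green, red; 480x640 float32, m along the optical axis (not along the pixel's ray), 0 where there is no reading.
- env.camera_model(name): a dict with "K" (3x3 intrinsics, pixels), "k1" (the pictures are not rectified: a ray, as slopes to the right and down, at radius r is drawn at 1 + k1 r^2 times it, then the intrinsics apply), "view" (4x4, takes a point from world to camera coordinates); the wrist camera has in their place "tool_from_camera" (4x4, takes a point from camera to tool coordinates, whose origin is the TCP and whose axes are the flange's). Camera axes: x right, y up, looking along -z (the intrinsics and any distortion apply to the point x, -y, -z); pixel columns grow to the right and rows downward; lengths in m; the calibration is good to about 2 mm. A picture is of the moment at which its call begins: read the wrist's pose just before it. camera_model takes no time and is no camera call.
- env.close_job(): hands the job in; it is judged then, once.
Trained networks look in the newest picture that a camera, given by its name, has taken for a name from the list of things; names that differ only in an ending like _2 or _b are one class to them, and where a whole thing is asked for, a point or a joint stands for the part that bears it (a point fixed in the world has none). Each returns a list of dicts, best first, with "p" (0 to 1); they miss things now and then, are a little off and sometimes report something else, mostly with a low value. They report only what shows in the picture. A call takes as long as a camera call.
- env.boxes_of(camera, name): "position" ([column, row] in pixels, amid what is visible of it).
- env.spot_point(camera, name): "position" ([column, row] in pixels: a listed point, or the origin of a listed thing).
The state is a dict: "clock": time; "joint_pos": joint angles; "qvel": joint speeds; "effort": joint torques, N m; "ee_pos": TCP position; "eef_rot": TCP orientation; "force": force on the tool from outside, world axes, zero at the start; "wrist_torque": the same for the moment, N m; "width": opening from 0.0 (shut) to 1.0 (fully open); "grip_force": force on a finger pad.
Only numpy, scipy, OpenCV 4.12 (cv2) and the standard library are available. Lean on these libraries where they do the work, as an engineer would, in place of code of your own. Each camera call takes 0.05 s, during which the arm holds its last target. There are 200 camera calls.

TASK

Turn the plaster rosette on its indexing stand one hole towards the desk lamp: hook a fingertip under the pull ring at the end of the stand's arm and lift the spring pin out of its hole, swing the arm's end one hole to the side on which the lamp stands, and let the pin drop fully home in that hole. Lift the ring gently from underneath without pinching it, leave the loose things on the bench where they lie, and finish with your hand off the stand.

Things in the scene. Friction and masses are not known exactly. Their poses are not given: they have to be found in the camera images.
- stand: Fixed stand: plywood board 18 mm thick, from x = -245 to +130 and y = -145 to +145 mm in its frame, with a metal index plate on it (top 30 mm above the bench). Origin on the bench under the arm's vertical pivot, z up; with swing 0 the arm points along -x, towards the robot. Five holes 13 mm wide lie 200 mm from the pivot at swing -30, -15, 0, +15, +30 degrees. The pin starts in the middle one.
- swing (a joint): Angle of the arm about the pivot, rad: 0 in the middle hole, next holes at +0.262 and -0.262, stops at +-0.6. Positive is counter-clockwise from above and takes the arm's end towards -y of the stand's frame; negative towards +y. Light friction (under 1 N at the ring): it stays where it is left. With the pin in a hole it has +-0.008 of play.
- pin (a joint): Height of the spring pin above home, m: 0 = fully home in a hole, about 0.010 = nose just clear of the plate (it rests there between holes), 0.026 = upper stop. Its spring pushes down with 3 N at home, 6.4 N at the stop. It slides vertically at the arm's end, 200 mm from the pivot; its round nose, 10 mm in diameter, finds a hole from about 3 mm off centre.
- ring: Steel pull ring fixed on the pin, 60 mm outer, 46 mm inner diameter, bar 7 mm thick; rises and swings with the pin. Origin at its centre, 107 mm above the bench and 183 mm from the pivot when home. Its top leans 40 degrees towards the pivot: x, the opening's axis, points to the pivot and dips 40 degrees; y level, across the arm; z to the ring's top. The pin's housing below it ends 73 mm above the bench.
- rosette (a point): Top of the white plaster rosette, on the pivot axis, 112 mm above the bench; the rosette is 166 mm wide and sits on a 220 mm round plywood turntable (top 62 mm above the bench) that turns with the arm.
- lamp: White desk lamp, 110 mm round foot, about 295 mm tall, fixed, to the left or right of the stand; origin under the centre of its foot. Its side (sign of its y in the stand's frame) says which way to swing. A glass of brushes, 72 mm wide, stands on the other side.
- dish: Loose white dish, 68 mm wide, 28 mm high, on the bench in front of the stand; origin under its centre. Bystander.
- spatula: Loose spatula 160 mm long lying in front of the stand; origin under its middle, x along it. Bystander.
- brush: Loose brush 180 mm long lying beside the stand; origin under its middle, x along it. Bystander.
- leaf: Loose plywood plate 90 x 60 mm with a small plaster leaf, 26 mm high, beside the stand; origin under its centre. Bystander.
- paste_jar: Loose closed jar, 56 mm wide, 60 mm high, beside the stand; origin under its centre. Bystander.
- beaker: Loose clear plastic beaker, 60 mm wide, 85 mm high, beside the stand; origin under its centre. Bystander.

How it is judged (in metres and radians):
On the way, in this order (a step that is already met when the one before it is completed fails the run):
1. the pin is lifted clear of its hole by the fingers under the ring (value of joint pin above 0.0105 m and contact force between the fingers and ring above 1 N and value of joint swing between -0.1 and 0.1 rad), for 0.1 s.
2. the arm has swung to the next hole on the lamp's side (((y of lamp in the frame of stand above 0 m and value of joint swing between -0.3018 and -0.2218 rad) or (y of lamp in the frame of stand below 0 m and value of joint swing between 0.2218 and 0.3018 rad))), for 0.1 s.
At the end, for the whole second after the job is handed in: The arm stands at the next hole on the lamp's side of the starting hole (within 0.02 rad) with the pin home (within 2 mm) (((y of lamp in the frame of stand above 0 m and value of joint swing between -0.2818 and -0.2418 rad) or (y of lamp in the frame of stand below 0 m and value of joint swing between 0.2418 and 0.2818 rad)) and value of joint pin below 0.002 m); the robot touches nothing.
It fails at once if the ring is pinched or wrenched (over 32 N between fingers and ring) (contact force between the fingers and ring above 32 N).
It fails at once if a loose thing on the bench is lifted or pushed more than 20 mm (distance of any of dish, spatula, brush, leaf, paste_jar, beaker from where it was at the start of the episode above 0.02 m).
It also fails if it takes over 43 s, if anything falls off the work surface, if the arm or the gripper's body presses on something with over 40 N, if the wrist force passes 120 N, or if a joint passes its speed limit or range.

## Working session

There is one attempt and no reset: what is moved stays moved. The work goes in short steps, Python scripts to look and compute and a tool call to move; the robot and the scene stay as the last step left them, time stands still between calls to the robot, and variables do not carry over. Pictures are saved under pics/ and viewed, at most 10 in all, crops included, and the job is handed in when it is done.

Besides the shell and the picture viewer there is one more tool, called after ">>>" by a JSON object that holds its "op" and its "data", one argument or row to a line. apply_moves: Moves the arm, as the interface text tells. Its arguments: {"type":"object","properties":{"motion":{"type":"array"},"newtons":{"type":"number"}},"required":["motion"]}

```bash
mkdir -p pics; cat > h.py <<'E'
import numpy as np, cv2
from cell import env
def shoot(cam,fn=None):
    s=env.sense(); img,d=env.read_camera(cam); m=env.camera_model(cam)
    if fn: cv2.imwrite('pics/'+fn,img)
    if cam=='wrist':
        T=np.eye(4);T[:3,:3]=np.array(s['eef_rot']);T[:3,3]=s['ee_pos'];W=T@np.array(m['tool_from_camera'])
    else: W=np.linalg.inv(np.array(m['view']))
    return img,d,np.array(m['K']),m['k1'],W
def ray(px,K,k1,W):
    u=np.linalg.inv(K)@np.array([px[0],px[1],1.]); p=u[:2]; q=p.copy()
    for _ in range(20): q=p/(1+k1*(q@q))
    return W[:3,:3]@np.array([q[0],-q[1],-1.]),W[:3,3]
def at_z(px,z,v):
    d,o=ray(px,*v[2:]); return o+d*(z-o[2])/d[2]
def at_depth(px,v):
    d,o=ray(px,*v[2:]); c,r=int(round(px[0])),int(round(px[1]))
    w=v[1][max(r-1,0):r+2,max(c-1,0):c+2]; w=w[w>0]
    return o+d*np.median(w) if len(w) else None
def proj(P,v):
    p=np.linalg.inv(v[4])@np.append(P,1); q=np.array([p[0]/-p[2],-p[1]/-p[2]]); q=q*(1+v[3]*(q@q))
    return (v[2]@np.append(q,1))[:2]
E
python3 - <<'E'
from h import *
np.set_printoptions(precision=4,suppress=True)
s=env.sense();print(s['clock'],s['eef_rot'],s['width'])
for c in['scene','top']:
    v=shoot(c,c+'0.png'); print(c,v[4][:3,3])
    for n in['ring','rosette','lamp','stand','dish','spatula','brush','leaf','paste_jar','beaker']:
        for x in env.spot_point(c,n)[:1]:
            z={'ring':.107,'rosette':.112}.get(n,0)
            print(c,n,np.array(x['position']),round(x['p'],2),at_z(x['position'],z,v),at_depth(x['position'],v))
E
```

```text
0.0 [[-0.9418  0.3361 -0.0008]
 [ 0.3361  0.9418 -0.0018]
 [ 0.0002 -0.002  -1.    ]] 1.0019984530406985
scene [1.0106 0.6295 1.0885]
scene ring [328.1 219.7] 0.67 [ 0.5509 -0.0149  0.107 ] [ 0.5609 -0.0009  0.1283]
scene rosette [259.1 247.4] 0.78 [ 0.7239 -0.0315  0.112 ] [ 0.7242 -0.031   0.1127]
scene lamp [332.8 224.2] 0.68 [ 0.4992 -0.0664  0.    ] [0.5567 0.0119 0.1225]
scene stand [263.9 275.2] 0.73 [ 0.7226 -0.0304  0.    ] [0.7463 0.024  0.0897]
scene dish [400.  265.1] 0.65 [0.4359 0.1263 0.    ] [0.4386 0.1286 0.005 ]
scene spatula [355.8 199.1] 0.68 [ 0.401  -0.1021  0.    ] [ 0.4036 -0.099   0.0046]
scene brush [400.8 308.8] 0.91 [0.5098 0.2216 0.    ] [0.5204 0.2302 0.023 ]
scene leaf [299.9 187.4] 0.84 [ 0.5008 -0.2184  0.    ] [ 0.5108 -0.2018  0.0213]
scene paste_jar [272.1 201.5] 0.89 [ 0.5881 -0.2171  0.    ] [ 0.6    -0.1934  0.0306]
scene beaker [340.6 329.3] 0.92 [0.6537 0.1877 0.    ] [0.6687 0.2062 0.0457]
top [0.5017 0.0367 1.4713]
top ring [327.3 259.2] 0.73 [ 0.5395 -0.0026  0.107 ] [ 0.5412 -0.0043  0.0469]
top rosette [341.7 182.8] 0.68 [ 0.7241 -0.0329  0.112 ] [ 0.724  -0.0329  0.1127]
top lamp [143.7 229.6] 0.85 [0.6073 0.4727 0.    ] [0.606  0.4673 0.0183]
top stand [338.9 189.3] 0.55 [ 0.7251 -0.0317  0.    ] [ 0.7096 -0.0269  0.1026]
top dish [275.1 299.8] 0.82 [0.4349 0.126  0.    ] [0.435  0.1258 0.0035]
top spatula [368.8 310. ] 0.91 [ 0.4143 -0.1156  0.    ] [ 0.4149 -0.1146  0.0091]
top brush [239.3 266.2] 0.56 [0.5188 0.2208 0.    ] [0.5186 0.2182 0.0203]
top leaf [411.1 276.3] 0.92 [ 0.5035 -0.2236  0.    ] [ 0.5034 -0.219   0.026 ]
top beaker [258.3 215.6] 0.83 [0.6511 0.1758 0.    ] [0.6508 0.1755 0.0024]
```

View pics/scene0.png

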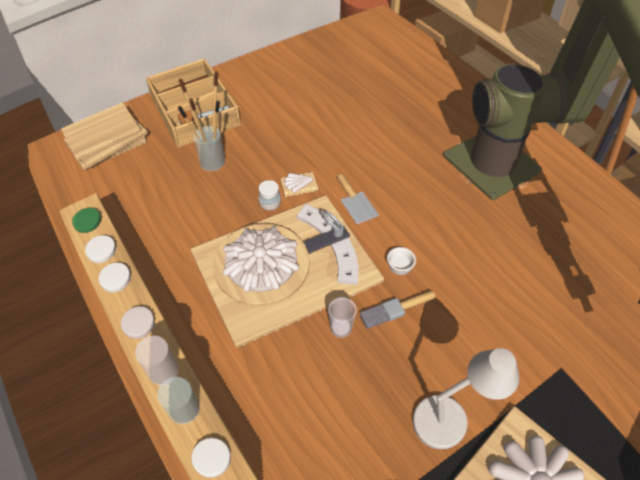

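View pics/top0.png

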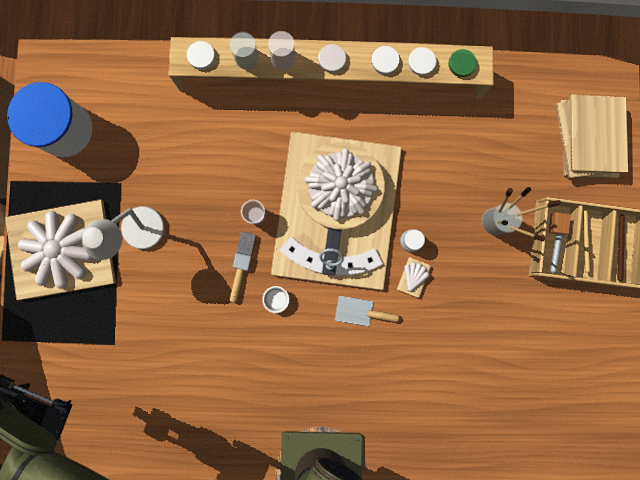

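The scene view shows the ring near (328,220) and the lamp foot near (440,420). In the top view the ring is near (331,260), the pivot near (342,184) and the lamp foot at (143,229). The lamp is on the left (+y), so the swing has to go negative. Next I'll get the stand's yaw from depth and look at the finger shape.

```bash
python3 - <<'E'
from h import *
np.set_printoptions(precision=4,suppress=True)
def cloud(v,r0,r1,c0,c1):
    cs,rs=np.meshgrid(np.arange(c0,c1),np.arange(r0,r1)); pts=np.stack([cs.ravel(),rs.ravel()],1).astype(float)
    K=v[2]; q=cv2.undistortPoints(pts[:,None],K,np.array([v[3],0,0,0.])).reshape(-1,2)
    d=v[1][rs.ravel(),cs.ravel()]; ok=d>0
    return (np.c_[q[:,0],-q[:,1],-np.ones(len(q))]*d[:,None])[ok]@v[4][:3,:3].T+v[4][:3,3]
v=shoot('top'); P=cloud(v,110,310,250,430)
print('bench z',np.median(P[P[:,2]<.008][:,2]))
B=P[(P[:,2]>.011)&(P[:,2]<.15)]
B=B[(B[:,2]<.024)|True]
# board mask: largest component on grid
m=np.zeros((400,400),np.uint8)
ij=((B[:,:2]-[.4,-.25])/.00125).astype(int); ok=((ij>=0)&(ij<400)).all(1); m[ij[ok,0],ij[ok,1]]=255
m=cv2.morphologyEx(m,cv2.MORPH_CLOSE,np.ones((5,5)));m=cv2.morphologyEx(m,cv2.MORPH_OPEN,np.ones((15,15)))
c=max(cv2.findContours(m,0,2)[0],key=cv2.contourArea); r=cv2.minAreaRect(c)
print('rect',np.array(r[0])[::-1]*.00125+[.4,-.25],np.array(r[1])*.00125,r[2])
R=P[(P[:,2]>.085)&(P[:,0]<.62)&(P[:,0]>.5)&(abs(P[:,1])<.08)]
print('top cam ring pts',len(R),R.min(0),R.max(0),R.mean(0))
v2=shoot('scene'); Q=cloud(v2,190,260,300,360); Q=Q[(Q[:,2]>.085)&(Q[:,0]>.5)&(Q[:,0]<.62)]
print('scene ring pts',len(Q),Q.min(0),Q.max(0),Q.mean(0))
s=cv2.resize(v2[0][185:265,295:385],None,fx=6,fy=6,interpolation=cv2.INTER_CUBIC)
w=shoot('wrist')
t=v[0][225:295,285:375]; t=cv2.resize(t,(540,420),interpolation=cv2.INTER_CUBIC)
o=np.zeros((600,800,3),np.uint8); o[:300,:400]=cv2.resize(s,(400,300));o[:300,400:]=cv2.resize(t,(400,300)); o[300:,:400]=cv2.resize(w[0],(400,300))
cv2.imwrite('pics/m1.png',o); print(env.camera_model('wrist')['tool_from_camera'])
E
```

```text
bench z 6.373118277069878e-05
rect [ 0.6688 -0.0273] [0.2897 0.3726] 6.170175552368164
top cam ring pts 173 [ 0.526  -0.0401  0.0856] [0.5658 0.0153 0.1394] [ 0.5459 -0.0124  0.1105]
scene ring pts 149 [ 0.5229 -0.0349  0.0868] [0.5649 0.0226 0.1336] [ 0.5458 -0.0065  0.1108]
[[ 0.0015  0.9583  0.2858  0.0808]
 [ 1.     -0.0014 -0.0004  0.0004]
 [ 0.0001  0.2858 -0.9583 -0.1712]
 [ 0.      0.      0.      1.    ]]
```

View pics/m1.png

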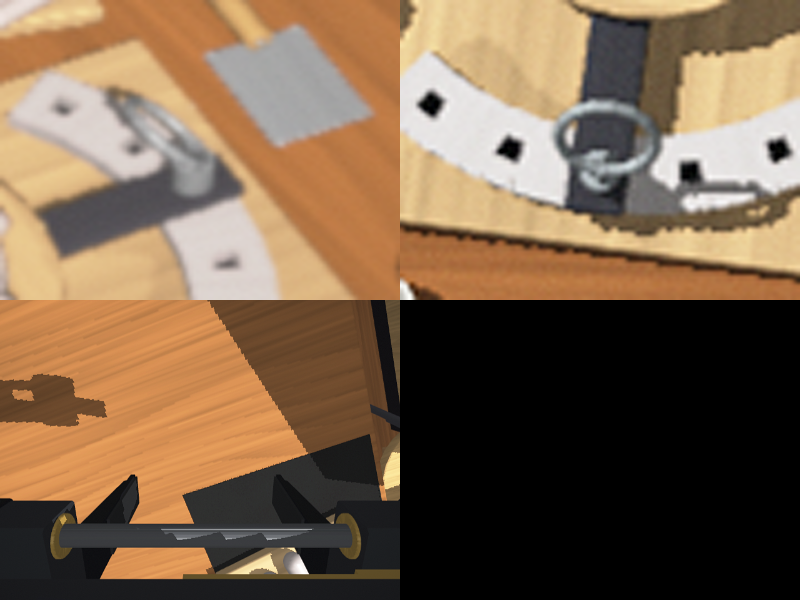

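The montage shows the ring standing over the arm's end with its opening clear. In the wrist view (lower left), the two finger blades end near (135,480) and (275,480). I'll measure their profile from depth, because the tool can't be tilted.

```bash
cat >> h.py <<'E'
def cloud(v,r0,r1,c0,c1,tool=False):
    cs,rs=np.meshgrid(np.arange(c0,c1),np.arange(r0,r1)); pts=np.stack([cs.ravel(),rs.ravel()],1).astype(float)
    q=cv2.undistortPoints(pts[:,None],v[2],np.array([v[3],0,0,0.])).reshape(-1,2)
    d=v[1][rs.ravel(),cs.ravel()]; ok=d>0
    W=np.array(env.camera_model('wrist')['tool_from_camera']) if tool else v[4]
    return (np.c_[q[:,0],-q[:,1],-np.ones(len(q))]*d[:,None])[ok]@W[:3,:3].T+W[:3,3]
E
python3 - <<'E'
from h import *
np.set_printoptions(precision=1,suppress=True,linewidth=150)
v=shoot('wrist','w1.png'); P=cloud(v,240,480,0,640,True)*1000
P=P[(P[:,2]<8)&(P[:,2]>-110)&(abs(P[:,0])<50)]
for z in range(-110,8,6):
    for s in(1,-1):
        q=P[(P[:,2]>=z)&(P[:,2]<z+6)&(P[:,1]*s>0)]
        if len(q): print(z,s,len(q),'x',np.percentile(q[:,0],[2,50,98]),'|y|',np.percentile(abs(q[:,1]),[2,25,50,75,98]))
cv2.imwrite('pics/w1c.png',cv2.resize(v[0][260:480,60:580],(800,338),interpolation=cv2.INTER_CUBIC))
E
```

```text
-110 1 2648 x [20.  20.9 21.9] |y| [ 1.3 15.8 31.8 47.5 58.5]
-110 -1 305 x [19.7 20.8 32.4] |y| [ 0.1  1.8  3.7  5.5 60.4]
-104 1 5965 x [19.6 28.2 35.4] |y| [48.3 49.8 53.1 56.7 60.5]
-104 -1 8378 x [16.9 27.  35.2] |y| [47.7 49.7 54.2 58.6 63.3]
-98 1 11020 x [15.6 28.5 35.3] |y| [ 1.2 15.6 31.2 46.9 61. ]
-98 -1 11307 x [13.3 28.5 35.2] |y| [ 1.3 16.1 32.1 47.5 64. ]
-92 1 2653 x [ 7.4 32.7 35.5] |y| [ 6.1 48.8 49.7 57.4 67.4]
-92 -1 2941 x [ 5.2 33.2 35.4] |y| [ 6.2 48.2 48.9 58.6 69.7]
-86 1 1241 x [ 1.4 29.4 35.4] |y| [49.  49.4 49.7 56.6 70.1]
-86 -1 1541 x [-1.2 30.4 35.2] |y| [48.1 48.6 48.9 60.8 75.2]
-80 1 509 x [-5.   2.7 10.4] |y| [48.9 49.3 49.5 49.7 50.1]
-80 -1 600 x [-7.6  1.6 32.8] |y| [48.  48.5 48.6 48.8 74.5]
-74 1 421 x [-10.2  -1.8   5.4] |y| [49.  49.3 49.5 49.7 50. ]
-74 -1 490 x [-11.2  -3.3   5.3] |y| [48.  48.4 48.6 48.8 49.1]
-68 1 332 x [-11.6  -5.1  12.2] |y| [49.1 49.4 49.6 49.7 55.5]
-68 -1 337 x [-11.7  -5.2  12.1] |y| [48.1 48.5 48.6 48.8 56.4]
-62 1 614 x [-11.   11.3  12.3] |y| [48.  49.5 50.3 54.9 59. ]
-62 -1 614 x [-11.2  11.1  12. ] |y| [47.1
[... 534 characters left out ...]
 12. ] |y| [47.7 47.9 48.2 50.5 55.5]
-32 -1 416 x [-9.   7.6 11.9] |y| [46.8 47.1 47.3 49.5 54.4]
-26 1 374 x [-9.5  6.9 12. ] |y| [47.6 47.9 48.1 50.  54.7]
-26 -1 363 x [-9.2  6.3 11.9] |y| [46.8 47.1 47.3 49.1 54. ]
-20 1 317 x [-9.7  6.  12. ] |y| [47.6 47.9 48.1 49.5 54.2]
-20 -1 339 x [-9.4  5.8 11.8] |y| [46.8 47.1 47.3 48.7 53.4]
-14 1 277 x [-9.5  5.1 11.8] |y| [47.6 47.9 48.1 49.3 53.5]
-14 -1 271 x [-9.7  4.8 11.9] |y| [46.8 47.1 47.2 48.5 52.1]
-8 1 249 x [-9.7  4.2 11.8] |y| [47.7 47.9 48.1 48.8 52. ]
-8 -1 241 x [-9.3  4.1 11.8] |y| [46.7 47.  47.2 48.  51.1]
-2 1 29 x [-9.6  4.6 11.5] |y| [47.9 48.  48.2 50.  52. ]
-2 -1 34 x [-10.4   4.4  11.5] |y| [47.  47.2 47.4 49.2 51.2]
```

View pics/w1c.png

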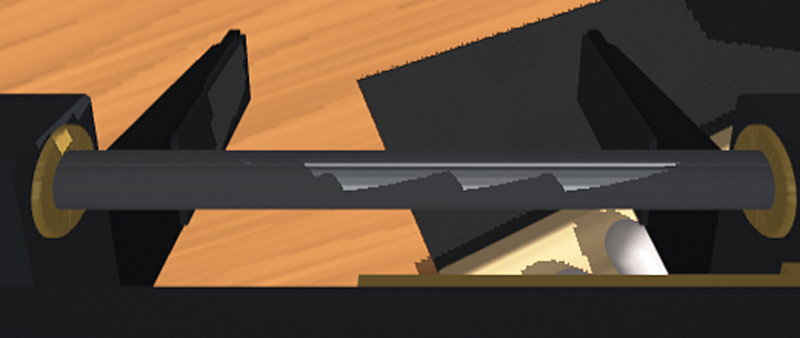

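The fingers are plain vertical blades with the pad face vertical. So I'll put one fingertip down inside the ring, with its pad bearing from the inside on the ring's upper arc. Then I'll lift gently one-sided, keeping the other finger clear. Moving over now.

>>> {"op": "apply_moves", "data": {
  "motion": [
    [[0.045,0.028,-0.05,0.002,-0.11],[0.045,0.056,-0.1,0.004,-0.22],[0.045,0.084,-0.15,0.006,-0.33],[0.045,0.112,-0.2,0.008,-0.44],[0.045,0.14,-0.25,0.01,-0.55]]
  ],
  "newtons": 12
}}

```text
clock: 1.92
ee_pos: [0.3591, 0.3606, 0.225]
eef_rot: [[-0.625, 0.781, 0.001], [0.781, 0.625, 0.0], [-0.0, 0.001, -1.0]]
force: [0.8, 0.4, -0.2]
width: 0.529
grip_force: 0.0
```

>>> {"op": "apply_moves", "data": {
  "motion": [
    [[0.045,0.028,-0.05,0,-0.11],[0.045,0.056,-0.1,0,-0.22],[0.045,0.084,-0.15,0,-0.33],[0.045,0.112,-0.2,0,-0.44],[0.045,0.14,-0.25,0,-0.55]]
  ]
}}

```text
clock: 2.55
ee_pos: [0.4992, 0.1104, 0.225]
eef_rot: [[-0.124, 0.992, 0.001], [0.992, 0.124, 0.0], [0.0, 0.001, -1.0]]
force: [0.8, -0.0, 0.3]
width: 0.475
grip_force: 0.0
```

>>> {"op": "apply_moves", "data": {
  "motion": [
    [[0.045,0.024,-0.04,0,-0.08],[0.045,0.048,-0.084,0,-0.16],[0.045,0.072,-0.127,0,-0.235],[0.045,0.072,-0.127,0,-0.235]]
  ]
}}

```text
clock: 3.05
ee_pos: [0.5714, -0.0174, 0.2245]
eef_rot: [[0.111, 0.994, -0.0], [0.994, -0.111, -0.0], [-0.0, -0.0, -1.0]]
force: [-0.4, 0.3, 0.0]
width: 0.472
grip_force: 0.0
```

```bash
python3 - <<'E'
from h import *
np.set_printoptions(precision=4,suppress=True)
v=shoot('wrist'); s=env.sense()
print(s['clock'],np.array(s['ee_pos']),np.array(s['eef_rot']),s['width']*.0951,s['force'],s['joint_pos'])
y=np.array(s['eef_rot'])[:,1]; print('yaw y',np.degrees(np.arctan2(y[1],y[0])))
Q=cloud(v,0,480,0,640); R=Q[(Q[:,2]>.084)&(Q[:,2]<.136)&(abs(Q[:,0]-.545)<.04)&(abs(Q[:,1]+.0125)<.045)]
print('ring',len(R),R.min(0),R.max(0))
T=R[R[:,2]>.118]; print('toparc',T.mean(0),T[:,1].min(),T[:,1].max())
print(env.spot_point('wrist','ring')[:1])
o=v[0].copy()
cv2.imwrite('pics/w2.png',o)
E
```

```text
3.1 [ 0.5707 -0.0159  0.2244] [[ 0.1088  0.9941 -0.0007]
 [ 0.9941 -0.1088  0.0004]
 [ 0.0003 -0.0007 -1.    ]] 0.045124699811645304 [ 0.6078  0.2302 -0.2679] [ -6.9932  -3.1946 104.1644   0.0185  79.0704  -0.7486]
yaw y -6.248128915130462
ring 1889 [ 0.5253 -0.0391  0.0846] [0.5668 0.0199 0.1336]
toparc [ 0.5601 -0.0087  0.1273] -0.037015261036775354 0.016301721148129736
[{'position': [291.9, 223.7], 'p': 0.96}]
```

View pics/w2.png

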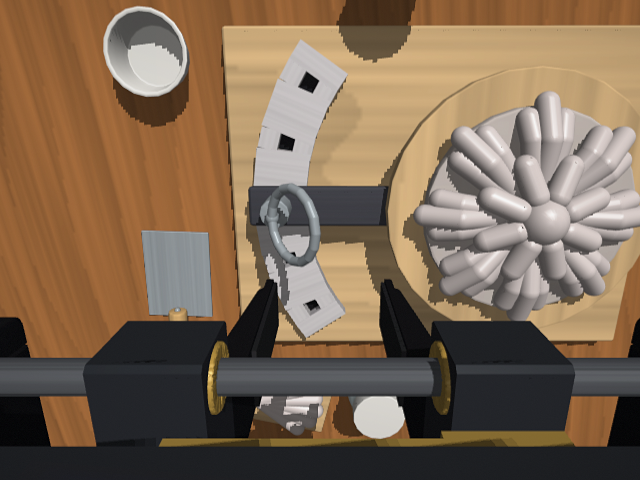

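The wrist view shows the ring at about (292,224). The left finger is on its outer side and the right finger lies between the ring and the rosette. Ring centre ≈ (0.5455, -0.0115), which agrees with the stand fit. Descending so the left finger enters the ring.

>>> {"op": "apply_moves", "data": {
  "motion": [
    [[0.045,0.001,0.001,-0.04,0],[0.045,0.001,0.0015,-0.075,0],[0.045,0.001,0.0015,-0.087,0],[0.045,0.001,0.0015,-0.099,0],[0.045,0.001,0.0015,-0.099,0]]
  ]
}}

```text
clock: 3.78
ee_pos: [0.5715, -0.013, 0.1258]
eef_rot: [[0.106, 0.994, -0.0], [0.994, -0.106, 0.0], [0.0, -0.0, -1.0]]
force: [-0.2, 0.0, -0.9]
width: 0.47
grip_force: 0.0
```

>>> {"op": "apply_moves", "data": {
  "motion": [
    [[0.045,0,0,-0.007,0],[0.045,0,0,-0.014,0],[0.045,0,0,-0.021,0],[0.045,0,0,-0.021,0]]
  ]
}}

```text
clock: 4.28
ee_pos: [0.5709, -0.0133, 0.1037]
eef_rot: [[0.107, 0.994, -0.002], [0.994, -0.107, 0.0], [-0.0, -0.002, -1.0]]
force: [-0.4, -0.8, -0.6]
width: 0.479
grip_force: 0.0
```

>>> {"op": "apply_moves", "data": {
  "motion": [
    [[0.045,0.002,-0.0002,0,0],[0.045,0.004,-0.0004,0,0],[0.045,0.005,-0.0005,0,0],[0.045,0.005,-0.0005,0,0]]
  ]
}}

```text
clock: 4.78
ee_pos: [0.5767, -0.0138, 0.1048]
eef_rot: [[0.107, 0.994, 0.0], [0.994, -0.107, 0.0], [0.0, 0.0, -1.0]]
force: [0.8, -0.1, -0.3]
width: 0.474
grip_force: 0.0
```

>>> {"op": "apply_moves", "data": {
  "motion": [
    [[0.045,0.001,-0.0001,0,0],[0.045,0.002,-0.0002,0,0]]
  ]
}}

```text
clock: 5.03
ee_pos: [0.5786, -0.014, 0.1047]
eef_rot: [[0.107, 0.994, 0.0], [0.994, -0.107, 0.0], [0.0, 0.0, -1.0]]
force: [0.1, 0.2, 0.2]
width: 0.473
grip_force: 0.0
```

>>> {"op": "apply_moves", "data": {
  "motion": [
    [[0.045,0.001,-0.0001,0,0],[0.045,0.001,-0.0001,0,0]]
  ]
}}

```text
clock: 5.28
ee_pos: [0.5796, -0.0142, 0.1046]
eef_rot: [[0.107, 0.994, -0.0], [0.994, -0.107, -0.0], [-0.0, -0.0, -1.0]]
force: [-0.2, -0.6, 0.2]
width: 0.472
grip_force: 0.0
```

>>> {"op": "apply_moves", "data": {
  "motion": [
    [[0.045,0.001,-0.0001,0,0],[0.045,0.001,-0.0001,0,0]]
  ]
}}

```text
clock: 5.52
ee_pos: [0.5804, -0.0142, 0.1046]
eef_rot: [[0.107, 0.994, -0.0], [0.994, -0.107, -0.0], [-0.0, -0.0, -1.0]]
force: [-1.0, 0.6, -0.1]
width: 0.474
grip_force: 0.1
```

>>> {"op": "apply_moves", "data": {
  "motion": [
    [[0.045,0.001,-0.0001,0,0],[0.045,0.001,-0.0001,0,0]]
  ]
}}

```text
clock: 5.78
ee_pos: [0.5809, -0.0143, 0.1044]
eef_rot: [[0.107, 0.994, -0.002], [0.994, -0.107, 0.0], [-0.0, -0.002, -1.0]]
force: [-2.7, 0.2, 1.3]
width: 0.477
grip_force: 1.2
```

>>> {"op": "apply_moves", "data": {
  "motion": [
    [[0.045,0.001,-0.0001,0,0],[0.045,0.001,-0.0001,0,0]]
  ]
}}

```text
clock: 6.02
ee_pos: [0.5812, -0.0143, 0.1043]
eef_rot: [[0.107, 0.994, -0.004], [0.994, -0.107, 0.0], [-0.0, -0.004, -1.0]]
force: [-6.9, -1.1, 3.0]
width: 0.473
grip_force: 2.6
```

>>> {"op": "apply_moves", "data": {
  "motion": [
    [[0.045,0.001,-0.0001,0,0],[0.045,0.001,-0.0001,0,0]]
  ]
}}

```text
clock: 6.28
ee_pos: [0.5814, -0.0144, 0.1042]
eef_rot: [[0.107, 0.994, -0.006], [0.994, -0.107, 0.0], [-0.0, -0.006, -1.0]]
force: [-7.9, -0.3, 4.4]
width: 0.474
grip_force: 3.8
```

>>> {"op": "apply_moves", "data": {
  "motion": [
    [[0.045,0.001,-0.0001,0,0],[0.045,0.001,-0.0001,0,0]]
  ]
}}

```text
clock: 6.52
ee_pos: [0.5815, -0.0144, 0.104]
eef_rot: [[0.107, 0.994, -0.008], [0.994, -0.107, 0.001], [-0.0, -0.008, -1.0]]
force: [-11.5, 1.4, 5.3]
width: 0.47
grip_force: 5.1
```

>>> {"op": "apply_moves", "data": {
  "motion": [
    [[0.045,0,0,0.001,0],[0.045,0,0,0.002,0],[0.045,0,0,0.003,0],[0.045,0,0,0.003,0]]
  ]
}}

```text
clock: 7.02
ee_pos: [0.5812, -0.0143, 0.1049]
eef_rot: [[0.107, 0.994, -0.008], [0.994, -0.107, 0.001], [-0.0, -0.008, -1.0]]
force: [-7.5, -1.0, -3.6]
width: 0.475
grip_force: 3.1
```

>>> {"op": "apply_moves", "data": {
  "motion": [
    [[0.045,0,0,0.001,0],[0.045,0,0,0.002,0],[0.045,0,0,0.003,0],[0.045,0,0,0.003,0]]
  ]
}}

```text
clock: 7.52
ee_pos: [0.5811, -0.0143, 0.1077]
eef_rot: [[0.107, 0.994, -0.008], [0.994, -0.107, 0.001], [-0.0, -0.008, -1.0]]
force: [-7.1, -0.1, -3.9]
width: 0.474
grip_force: 3.0
```

>>> {"op": "apply_moves", "data": {
  "motion": [
    [[0.045,0.001,-0.0001,0.001,0],[0.045,0.0015,-0.0002,0.002,0],[0.045,0.0015,-0.0002,0.003,0],[0.045,0.0015,-0.0002,0.003,0]]
  ]
}}

```text
clock: 8.02
ee_pos: [0.5813, -0.0143, 0.1098]
eef_rot: [[0.107, 0.994, -0.012], [0.994, -0.107, 0.001], [-0.0, -0.012, -1.0]]
force: [-10.3, 0.6, -4.8]
width: 0.472
grip_force: 4.6
```

```bash
cat > ring.py <<'E'
from h import *
np.set_printoptions(precision=4,suppress=True)
for c,a in(('scene',(190,260,300,385)),('top',(215,295,270,375))):
    v=shoot(c); Q=cloud(v,*a); R=Q[(Q[:,2]>.105)&(Q[:,2]<.165)&(abs(Q[:,0]-.55)<.045)&(abs(Q[:,1])<.1)]
    print(c,len(R),[np.round(np.percentile(R[:,i],[2,50,98]),4) for i in range(3)] if len(R) else '', [x['position']+[round(x['p'],2)] for x in env.spot_point(c,'ring')[:1]])
    cv2.imwrite('pics/r_%s.png'%c,v[0])
s=env.sense();print(s['clock'],s['force'],s['ee_pos'])
E
python3 ring.py; python3 - <<'E'
import cv2,numpy as np
a=cv2.imread('pics/r_scene.png')[170:270,290:400];b=cv2.imread('pics/r_top.png')[215:295,285:373]
cv2.imwrite('pics/r1.png',np.hstack([cv2.resize(a,(400,364),interpolation=2),cv2.resize(b,(400,364),interpolation=2)]))
E
```

```text
scene 164 [array([0.542 , 0.5571, 0.5638]), array([-0.0249,  0.0005,  0.0207]), array([0.1089, 0.1346, 0.1639])] [[328.3, 224.1, 0.41]]
top 0  []
8.225 [-9.1846  0.4292 -4.0997] [ 0.5813 -0.0143  0.1098]
```

View pics/r1.png

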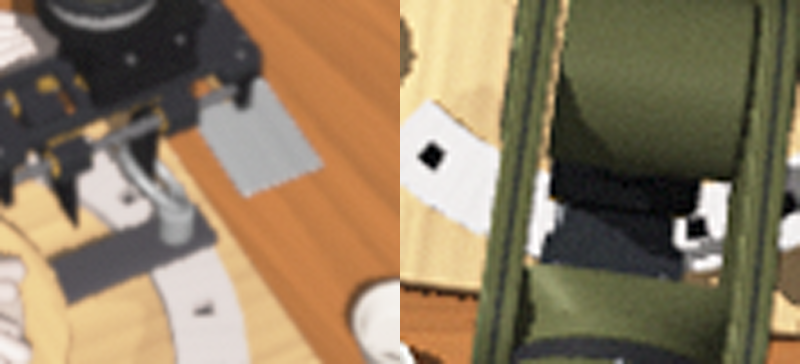

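```bash
cat > fit.py <<'E'
from h import *
from scipy.optimize import least_squares
np.set_printoptions(precision=4,suppress=True)
PIV=np.array([.7255,-.0325]); YAW=np.radians(-6.17)
def tor(p,Q):
    sw,dz,e=p; a=YAW+sw; u=np.array([-np.cos(a),-np.sin(a)])
    C=np.r_[PIV+(.183+e)*u,.107+dz]; n=np.r_[-u*np.cos(np.radians(40)),-np.sin(np.radians(40))]
    D=Q-C; h=D@n; r=np.linalg.norm(D-h[:,None]*n,axis=1); return np.hypot(r-.0265,h)-.0035
def fit(cam='wrist',sw0=0.):
    v=shoot(cam); s=env.sense(); Q=cloud(v,0,480,0,640) ; best=None
    for s0 in(sw0-.1,sw0,sw0+.1):
      for dz0 in(0,.006,.012,.018):
        p=np.array([s0,dz0,0])
        for t in(.012,.007,.004,.003):
            S=Q[abs(tor(p,Q))<t]
            if len(S)<20: break
            p=least_squares(tor,p,args=(S,),loss='soft_l1',f_scale=.001).x
        n=(abs(tor(p,Q))<.002).sum()
        if best is None or n>best[0]: best=(n,p)
    print(cam,'inliers',best[0],'swing',best[1][0],'dz mm',best[1][1]*1e3,'e mm',best[1][2]*1e3)
    print(s['clock'],np.array(s['ee_pos']),np.array(s['force']),s['width']*95.1)
    return v
if __name__=='__main__':
    import sys
    fit('wrist',float(sys.argv[1]) if len(sys.argv)>1 else 0.)
E
python3 fit.py; python3 -c "
from fit import *
fit('scene')"
```

```text
wrist inliers 3805 swing -0.016127255288451933 dz mm 6.7898182860047696 e mm -2.465641089951207
8.275 [ 0.5813 -0.0143  0.1098] [-9.332  -0.2028 -4.4999] 45.394228593819584
scene inliers 112 swing -0.021212155513534038 dz mm 10.492024985178276 e mm -0.5003136594130628
8.325 [ 0.5813 -0.0143  0.1098] [-9.8157  0.829  -5.0307] 45.228452418680746
```

The ring fit shows it rising with the finger (about 6 mm, no slip). Continuing the lift.

>>> {"op": "apply_moves", "data": {
  "motion": [
    [[0.045,0.0008,-0.0001,0.001,0],[0.045,0.0015,-0.0002,0.0025,0],[0.045,0.0015,-0.0002,0.004,0],[0.045,0.0015,-0.0002,0.004,0]]
  ]
}}

```text
clock: 8.82
ee_pos: [0.5814, -0.0143, 0.113]
eef_rot: [[0.107, 0.994, -0.016], [0.994, -0.107, 0.002], [-0.0, -0.016, -1.0]]
force: [-12.3, 0.5, -5.1]
width: 0.47
grip_force: 6.0
```

>>> {"op": "apply_moves", "data": {
  "motion": [
    [[0.045,0.0003,0,0.0015,0],[0.045,0.0005,0,0.003,0],[0.045,0.0005,0,0.0045,0],[0.045,0.0005,0,0.0045,0]]
  ]
}}

```text
clock: 9.32
ee_pos: [0.5815, -0.0143, 0.1171]
eef_rot: [[0.107, 0.994, -0.017], [0.994, -0.107, 0.002], [-0.0, -0.017, -1.0]]
force: [-13.6, 1.3, -5.2]
width: 0.478
grip_force: 6.4
```

```bash
python3 fit.py
```

```text
wrist inliers 3762 swing -0.016297395407363958 dz mm 14.266295144192117 e mm -2.4667299927526787
9.375 [ 0.5815 -0.0143  0.117 ] [-13.3717   0.1589  -5.033 ] 44.977052598332435
```

Pin lifted about 13 mm with a steady one-sided load. Now swinging along the arc towards +y.

>>> {"op": "apply_moves", "data": {
  "motion": [
    [[0.045,0.0005,0.0036,0,-0.026],[0.045,0.0011,0.0072,0,-0.0524],[0.045,0.0018,0.0108,0,-0.079],[0.045,0.0025,0.0143,0,-0.105],[0.045,0.0025,0.0143,0,-0.105]]
  ]
}}

```text
clock: 10.0
ee_pos: [0.584, 0.0008, 0.1169]
eef_rot: [[0.21, 0.977, -0.017], [0.978, -0.21, 0.003], [-0.001, -0.017, -1.0]]
force: [-13.8, 3.1, -5.8]
width: 0.474
grip_force: 6.5
```

```bash
python3 fit.py -0.1
```

```text
wrist inliers 3767 swing -0.1219244193263546 dz mm 14.075968861856945 e mm -2.161405825014399
10.05 [0.5839 0.0008 0.1169] [-13.139    2.8747  -5.8042] 45.22277894251673
```

>>> {"op": "apply_moves", "data": {
  "motion": [
    [[0.045,0.0009,0.0035,0,-0.026],[0.045,0.0019,0.007,0,-0.052],[0.045,0.003,0.0105,0,-0.079],[0.045,0.0041,0.014,0,-0.105],[0.045,0.0041,0.014,0,-0.105]]
  ]
}}

```text
clock: 10.68
ee_pos: [0.5879, 0.0152, 0.1168]
eef_rot: [[0.312, 0.95, -0.017], [0.95, -0.312, 0.004], [-0.002, -0.018, -1.0]]
force: [-14.1, 4.9, -4.3]
width: 0.471
grip_force: 6.8
```

>>> {"op": "apply_moves", "data": {
  "motion": [
    [[0.045,0.0012,0.0034,0,-0.026],[0.045,0.0025,0.0067,0,-0.052],[0.045,0.0025,0.0067,0,-0.052],[0.045,0.0025,0.0067,0,-0.052]]
  ]
}}

```text
clock: 11.18
ee_pos: [0.5904, 0.0221, 0.1169]
eef_rot: [[0.361, 0.933, -0.017], [0.933, -0.36, 0.004], [-0.002, -0.018, -1.0]]
force: [-13.7, 5.7, -4.9]
width: 0.474
grip_force: 6.9
```

```bash
python3 fit.py -0.27
```

```text
wrist inliers 3772 swing -0.27590292755494816 dz mm 14.028059326809862 e mm -1.7016361592712717
11.225 [0.5904 0.0221 0.1168] [-13.2406   5.9035  -5.2242] 45.09163214252029
```

Swing is -0.260 against a target of -0.262. Lowering now.

>>> {"op": "apply_moves", "data": {
  "motion": [
    [[0.045,0,0,-0.002,0],[0.045,0,0,-0.004,0],[0.045,0,0,-0.006,0],[0.045,0,0,-0.008,0],[0.045,0,0,-0.008,0]]
  ]
}}

```text
clock: 11.85
ee_pos: [0.5904, 0.022, 0.109]
eef_rot: [[0.361, 0.933, -0.017], [0.933, -0.361, 0.004], [-0.002, -0.017, -1.0]]
force: [-13.7, 5.2, -5.0]
width: 0.472
grip_force: 7.0
```

>>> {"op": "apply_moves", "data": {
  "motion": [
    [[0.045,0,0,-0.002,0],[0.045,0,0,-0.004,0],[0.045,0,0,-0.006,0],[0.045,0,0,-0.006,0]]
  ]
}}

```text
clock: 12.35
ee_pos: [0.5906, 0.022, 0.1042]
eef_rot: [[0.361, 0.933, -0.017], [0.933, -0.361, 0.004], [-0.002, -0.017, -1.0]]
force: [-15.2, 6.4, -0.5]
width: 0.476
grip_force: 7.9
```

```bash
python3 fit.py -0.27
```

```text
wrist inliers 3748 swing -0.275603184691905 dz mm 1.5672286118971321 e mm -1.7122144080361064
12.4 [0.5906 0.022  0.1042] [-15.3635   5.2614   0.321 ] 45.47119314534453
```

Pin is down in the hole. Easing the finger off the ring outwards, then up.

>>> {"op": "apply_moves", "data": {
  "motion": [
    [[0.045,-0.0028,0.0011,0,0],[0.045,-0.0056,0.0022,0,0],[0.045,-0.0084,0.0032,0,0],[0.045,-0.0121,0.0047,0,0],[0.045,-0.0121,0.0047,0,0]]
  ]
}}

```text
clock: 13.02
ee_pos: [0.5856, 0.0246, 0.109]
eef_rot: [[0.361, 0.933, 0.002], [0.933, -0.361, -0.0], [0.001, 0.002, -1.0]]
force: [-0.1, 0.2, 0.4]
width: 0.47
grip_force: 0.0
```

```bash
python3 fit.py -0.27
```

```text
wrist inliers 3619 swing -0.27570233627681645 dz mm 1.4924611403915473 e mm -1.7330429395049114
13.075 [0.5856 0.0246 0.1089] [ 0.0171 -0.5395  0.0534] 44.88542104586731
```

Free of contact. Rising straight out of the ring.

>>> {"op": "apply_moves", "data": {
  "motion": [
    [[0.045,0,0,0.006,0],[0.045,0,0,0.014,0],[0.045,0,0,0.024,0],[0.045,0,0,0.05,0],[0.045,0,0,0.1,0]]
  ]
}}

```text
clock: 13.7
ee_pos: [0.5835, 0.0247, 0.2072]
eef_rot: [[0.361, 0.933, -0.005], [0.933, -0.361, 0.0], [-0.001, -0.004, -1.0]]
force: [0.3, 0.0, 1.3]
width: 0.472
grip_force: 0.0
```

>>> {"op": "apply_moves", "data": {
  "motion": [
    [[0.045,0,0,0.03,0],[0.045,0,0,0.03,0],[0.045,0,0,0.03,0]]
  ]
}}

```text
clock: 14.08
ee_pos: [0.5845, 0.0247, 0.2372]
eef_rot: [[0.361, 0.933, -0.001], [0.933, -0.361, 0.0], [-0.0, -0.001, -1.0]]
force: [0.3, -0.1, -0.6]
width: 0.47
grip_force: 0.0
```

```bash
python3 - <<'E'
from fit import *
v=fit('wrist',-.27); fit('scene',-.27); cv2.imwrite('pics/fin.png',v[0])
E
```

```text
wrist inliers 1720 swing -0.2767829004629043 dz mm 1.4891659397805397 e mm -1.8843066383093994
14.125 [0.5841 0.0247 0.2363] [0.2769 0.4861 0.4111] 45.025597029946184
scene inliers 154 swing -0.2813074644229788 dz mm 2.526584411417586 e mm -0.07895528168239584
14.175 [0.584  0.0247 0.236 ] [-0.4049 -0.079  -0.071 ] 45.25338981606945
```

View pics/fin.png

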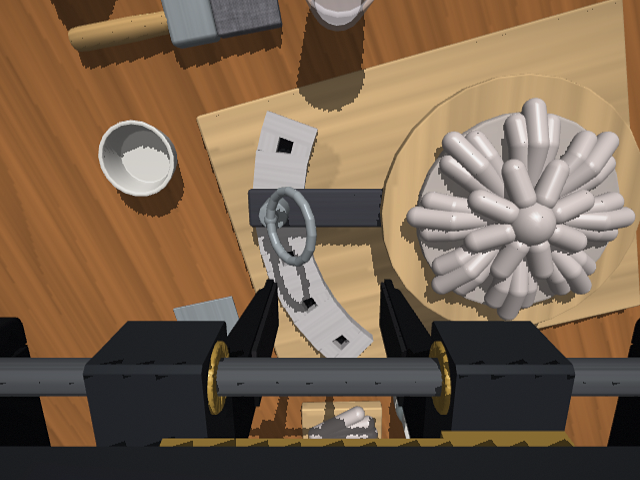

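The arm now sits one hole further towards the lamp: one free hole above it at (285,145), three below. As a last check that the pin is fully home, I'll compare the ring's top height with the first measurement (0.1336).

```bash
python3 - <<'E'
from fit import *
v=shoot('wrist'); Q=cloud(v,0,480,0,640)
S=Q[abs(tor([-.2768,.0015,-.0019],Q))<.004]; print('ring max z',S[:,2].max(),'toparc mean',S[S[:,2]>.118].mean(0))
print('bench',np.median(Q[Q[:,2]<.008][:,2]),'board',np.median(Q[(Q[:,2]>.014)&(Q[:,2]<.022)][:,2]),'plate',np.median(Q[(Q[:,2]>.027)&(Q[:,2]<.034)][:,2]))
E
```

```text
ring max z 0.13297011947634918 toparc mean [0.571  0.0332 0.1271]
bench 0.0011369668706699976 board 0.01917917859363627 plate 0.031009498575293726
```

Ring top reads 0.1330 against 0.1336 at the start, and the top arc 0.1271 against 0.1273. The pin is home, and the 1.5 mm fit offset is camera bias. Handing in.

```bash
python3 -c "
from cell import env
print(env.close_job())"
```

```text
the job is handed in; nothing more can be done
None
```

The rosette is turned one hole towards the lamp (swing about -0.26 rad) with the pin home; one fingertip inside the ring lifted it by friction, because the tool can't tilt to hook underneath, the hand is off the stand, and the verdict was not shown.

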